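# Take down the propped-up nail sample display

## Robot

A 6-joint arm with a two-finger parallel gripper is mounted at the origin on the work surface; the furniture and walls round the work are solid. World frame = base frame: x ahead of the robot, y to its left, z up, the work surface at z = 0. Lengths are in m, angles in degrees, forces in N, time in s.
With the tool pointing down it reaches from about 0.275 to 0.85 m from the base axis. Payload 19 kg.
Tool frame: the origin (TCP) lies on the centre line of the jaws, within the pads' length; the fingertips stand 11 mm ahead of it and the grasp point (between the pads) lies 8 mm behind it; z points along the fingers, y is the line along which they close (so a half turn about z gives the same grasp; the last joint's range is limited). The gripper opens to 85 mm and grips with 20 to 120 N. Pads are 22 mm wide; open, the fingers measure 114 mm over their backs; the gripper's body (76 mm by 85 mm) begins 54 mm behind the grasp point. The pads swing forward as they close: fully open they stand 13 mm farther back than shut.
Start: joints at [-79.011, 8.623, 82.357, -0, 89.026, -7.678], TCP at [0.184, -0.545, 0.242] pointing down, gripper open.
Joint ranges: [-160.23, 160.23], [-39.13, 120.54], [6.94, 153.29], [-79.49, 259.48], [9.18, 160.14], [-161.06, 161.06]. Speed limits (degrees/s): [108.29, 108.29, 127.2, 172.46, 172.46, 172.46].

## Interface

Orientations are given as [roll, pitch, yaw] about the fixed x, y, z axes, in that order (R = Rz(yaw) Ry(pitch) Rx(roll)).
In Python, from bench import telemetry, optics, ticket gives the robot as it stands.
- The arm moves only by the tool drive_tool, never from a script. Its argument "series" is a list of rows, each a list of 5 numbers: the shift along the tool's x, y, z in cm, then the turn about the tool's z in degrees, then the opening, from 0 (shut) to 1 (fully open). A call has 1 to 8 rows; each row is the pose to reach, as a shift and turn from the pose commanded when the call began, along the tool's axes at that moment; what a row does not reach only later rows make up. A row lasts 1/12 s, in which the tool goes at most 41.7 mm and 7.16 degrees, less where a joint would pass 70% of its speed; a pose out of reach is approached as far as the arm can. A call with a gripper value outside its range is refused whole. The fingers move at their own pace and stop on an object; "squeeze" is the grip in N (left out, the last holds). Time passes only in rows, so rows that repeat a pose let the fingers close. It gives the time, the measured TCP pose, the force, the opening and the grip force at its end, in the units of the state.
- telemetry.observe(): the state, without advancing time (a new reading comes with each control period).
- optics.snapshot(name): name is "scene" or "top" or "wrist"; returns a dict with "img" (384x512x3 uint8, blue, green, red), "fov_y" (degrees; the focal length in pixels is half the picture's height over the tangent of half this angle, whatever the lens; pixels are square), "cx", "cy" (the principal point, pixels), "D" ([k1, k2, p1, p2, k3] as OpenCV has them; the pictures are not rectified), "extrinsics" (4x4, takes a point from world to camera coordinates); the wrist camera has in their place "hand_eye" (4x4, takes a point from camera to tool coordinates, whose origin is the TCP and whose axes are the flange's). Camera axes: x right, y up, looking along -z (the intrinsics and any distortion apply to the point x, -y, -z); pixel columns grow to the right and rows downward; lengths in m; the calibration is good to about 2 mm. A picture is of the moment at which its call begins: read the wrist's pose just before it. There is no depth.
- ticket.finish_job(): hands the job in; it is judged then, once.
The state is a dict: "time_s": time; "joint_pos": joint angles; "qvel": joint speeds; "joint_efforts": joint torques, N m; "tool_pos": TCP position; "tool_rot": TCP orientation; "force": force on the tool from outside, world axes, zero at the start; "moment": the same for the moment, N m; "finger_gap": opening from 0.0 (shut) to 1.0 (fully open); "finger_force": force on a finger pad.
Only numpy, scipy, OpenCV 4.12 (cv2) and the standard library are available. Lean on these libraries where they do the work, as an engineer would, in place of code of your own. Each camera call takes 0.05 s, during which the arm holds its last target. There are 200 camera calls.

## Task

A sample card has been put on show on a makeshift tower: the card stands in a small metal foot, the foot on a buffer block, the block on a white carton. Take the tower apart from the top down, one piece at a time, each straight to its own place before the next: slide the card upright down between the guides of the wooden rack until it stands on the rack's base, set the foot flat inside the round wooden coaster, lay the buffer block flat inside the long wooden tray, and stand the carton inside the square wooden tray. Let no piece fall over, and leave the clear pot where it is.

Things in the scene. Friction and masses are not known exactly. Their poses are not given: they have to be found in the camera images.
- sample_card: White rigid nail sample card with a row of pale nail tips on each face, standing upright on edge: 8 mm thick (its x), 70 mm wide (its y), 80 mm tall (its z). Origin: centre of its bottom edge. It starts in the gap of the metal foot, its bottom edge 12 mm above the foot's underside, held loosely (20 mm deep): lift it straight up. 50 g.
- card_foot: Metal card foot: a round disc 40 mm across and 12 mm high with two upright jaws on it. The jaws are 28 mm long along its y and 8 mm thick, with an 11 mm gap between them (the gap runs along y), 27 mm over both jaws in x; their tops are 32 mm above the underside. Origin: centre of the underside; z up. It starts on the buffer block. 80 g.
- buffer_block: Pale four-way buffer block, a plain solid bar 26 mm wide (its x), 93 mm long (its y), 25 mm high. Origin: centre of the underside. It starts laid across the top of the carton, overhanging on two sides. About 40 g.
- carton: Small white closed carton, 44 mm (its x) by 44 mm (its y), 46 mm high, solid to the touch; origin on the underside, the middle lies at x = +1 mm. The lowest piece of the tower, standing on the table. About 80 g.
- card_rack: Fixed wooden rack: base 46 x 100 x 8 mm, an upright channel at each end of its y, open sides facing. The card goes between, width along rack y, thickness along x, to stand on the base (z = 8 mm). Channels 12 mm wide in x, 76 mm bottom to bottom in y, sides 10 mm deep, straight to z = 68, flared to about 20 x 84 mm at the top, z = 80; open between. Origin: centre of underside, z up.
- round_coaster: Fixed round wooden coaster, 74 mm across, recess 68 mm across, its floor 3 mm and its rim 7 mm above the table. Origin: centre of the underside. Place for the metal foot (any turn).
- long_tray: Fixed long shallow wooden tray, 56 mm (its x) by 123 mm (its y) outside, recess 50 x 117 mm, floor 3 mm and rim 7 mm above the table. Origin: centre of the underside. Place for the buffer block, long side along the tray's y.
- square_tray: Fixed square shallow wooden tray, 72 x 72 mm outside, recess 66 x 66 mm, floor 3 mm and rim 7 mm above the table. Origin: centre of the underside. Place for the carton (any turn that fits).
- clear_pot: Bystander: clear round lidded pot with small bits inside, 69 mm across, 41 mm high, loose on the table. Origin: centre of the underside. Leave it alone.
Not all that is in view belongs to the job. What is shaped like the card_foot but pink is not meant.

How it is judged (in metres and radians):
On the way, in this order (a step that is already met when the one before it is completed fails the run):
1. the card stands fully down in the rack (horizontal distance between sample_card and card_rack below 0.008 m and z of sample_card in the frame of card_rack below 0.012 m and angle between sample_card's own z axis and vertical below 0.1 rad and angle between the y axis of sample_card and the y axis of card_rack, either way round below 0.15 rad), for 0.2 s.
2. then the foot stands in the coaster (all of step 1 and horizontal distance between card_foot and round_coaster below 0.016 m and z of card_foot in the frame of round_coaster below 0.006 m and angle between card_foot's own z axis and vertical below 0.1 rad), for 0.2 s.
3. then the buffer block lies in the long tray (all of step 2 and horizontal distance between buffer_block and long_tray below 0.018 m and z of buffer_block in the frame of long_tray below 0.006 m and angle between buffer_block's own z axis and vertical below 0.1 rad), for 0.2 s.
4. then the carton stands in the square tray (all of step 3 and horizontal distance between carton and square_tray below 0.018 m and z of carton in the frame of square_tray below 0.006 m and angle between carton's own z axis and vertical below 0.1 rad), for 0.2 s.
At the end, for the whole second after the job is handed in: Card upright in the rack, within 4 mm of fully down, middles within 8 mm, in line with it; foot flat in the coaster (centres within 16 mm), block flat in the long tray and carton in the square tray (18 mm), each within 3 mm of the floor and 0.1 rad of upright; all at rest (all of step 4 and linear speed of each of sample_card, card_foot, buffer_block, carton below 0.02 m/s); the robot touches nothing.
It fails at once if a piece falls over (angle between any of sample_card, card_foot, buffer_block, carton's own z axis and vertical above 0.8 rad).
It fails at once if the clear pot is disturbed (moved more than 15 mm) (distance of clear_pot from where it was at the start of the episode above 0.015 m).
It also fails if it takes over 128 s, if anything falls off the work surface, if the arm or the gripper's body presses on something with over 40 N, if the wrist force passes 120 N, or if a joint passes its speed limit or range.

## Working session

There is one attempt and no reset: what is moved stays moved. The work goes in short steps, Python scripts to look and compute and a tool call to move; the robot and the scene stay as the last step left them, time stands still between calls to the robot, and variables do not carry over. Pictures are saved under pics/ and viewed, at most 14 in all, crops included, and the job is handed in when it is done.

Besides the shell and the picture viewer there is one more tool, called after "Call:" by a JSON object that holds its "name" and its "arguments". drive_tool: Moves the arm, as the interface text tells. Its arguments: {"type":"object","properties":{"series":{"type":"array","items":{"type":"array","items":{"type":"number"}}},"squeeze":{"type":"number"}},"required":["series"]}

```bash
ls; mkdir -p pics
cat > h.py <<'E'
import numpy as np,cv2
from bench import telemetry,optics,ticket
from scipy.spatial.transform import Rotation as R
def snap(n,f=None):
    st=telemetry.observe(); s=optics.snapshot(n); im=s["img"]
    h=im.shape[0]; fl=h/2/np.tan(np.radians(s["fov_y"])/2)
    K=np.array([[fl,0,s["cx"]],[0,fl,s["cy"]],[0,0,1]])
    if "extrinsics" in s: E=np.array(s["extrinsics"])
    else:
        T=np.eye(4);T[:3,:3]=R.from_euler('xyz',st["tool_rot"],degrees=True).as_matrix();T[:3,3]=st["tool_pos"]
        E=np.linalg.inv(T@np.array(s["hand_eye"]))
    if f: cv2.imwrite("pics/"+f,im)
    return dict(im=im,K=K,D=np.array(s["D"],float),E=E,st=st)
F=np.diag([1,-1,-1.])
def ray(c,uv):
    p=cv2.undistortPoints(np.array(uv,float).reshape(-1,1,2),c["K"],c["D"])[:,0]
    d=np.c_[p,np.ones(len(p))]@F; Rm=c["E"][:3,:3]
    return -Rm.T@c["E"][:3,3], d@Rm
def onz(c,uv,z):
    o,d=ray(c,uv); return o+d*((z-o[2])/d[:,2])[:,None]
def proj(c,P):
    P=np.array(P,float).reshape(-1,3); q=(P@c["E"][:3,:3].T+c["E"][:3,3])@F
    return cv2.projectPoints(q,np.zeros(3),np.zeros(3),c["K"],c["D"])[0][:,0]
E
python3 - <<'E'
from h import *
import pickle
for n in ["scene","top","wrist"]:
    c=snap(n); print(n,c["K"][0,0],-c["E"][:3,:3].T@c["E"][:3,3],c["D"]); pickle.dump(c,open(n+".pkl","wb"))
    cv2.imwrite(f"pics/{n}0.png",cv2.resize(c["im"],(800,600)))
print(telemetry.observe())
E
```

```text
pics
scene 386.06774554045865 [1.18507167 0.13165682 0.6785507 ] [-0.05197295  0.          0.          0.          0.        ]
top 500.1115485829698 [0.34119726 0.02044604 1.1545441 ] [-0.09658214  0.          0.          0.          0.        ]
wrist 270.4284514792747 [ 0.25497875 -0.52127703  0.37328347] [-0.03692397  0.          0.          0.          0.        ]
{'time_s': 0.15, 'joint_pos': array([-7.90114671e+01,  8.64475001e+00,  8.23811458e+01, -6.63059937e-04,
        8.90273628e+01, -7.67674317e+00]), 'qvel': array([ 0.09443944, -0.13982377, -0.15467916, -0.09511992,  0.04138079,
       -0.02610373]), 'joint_efforts': array([ 4.14048161e-03, -7.13378477e+01, -5.71041226e+01,  6.97878977e-05,
        7.22903133e-03,  5.03853066e-07]), 'tool_pos': array([ 0.18397611, -0.54459471,  0.24184015]), 'tool_rot': array([-1.79947130e+02, -6.45749104e-03,  1.86652846e+01]), 'force': array([-0.05975878, -0.71502092, -0.61517247]), 'moment': array([ 0.05996088,  0.05189064, -0.00397422]), 'finger_force': 0.0, 'finger_gap': 0.9992383652752757}
```

View pics/top0.png

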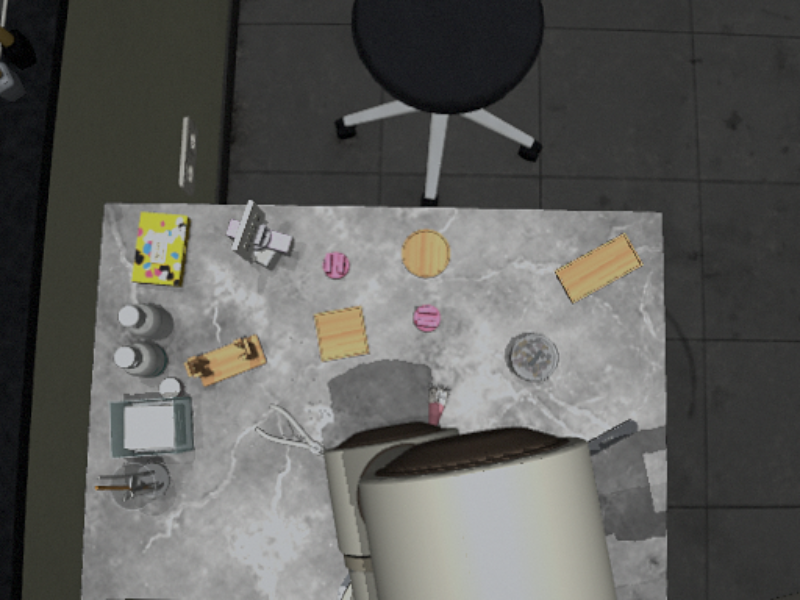

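View pics/scene0.png

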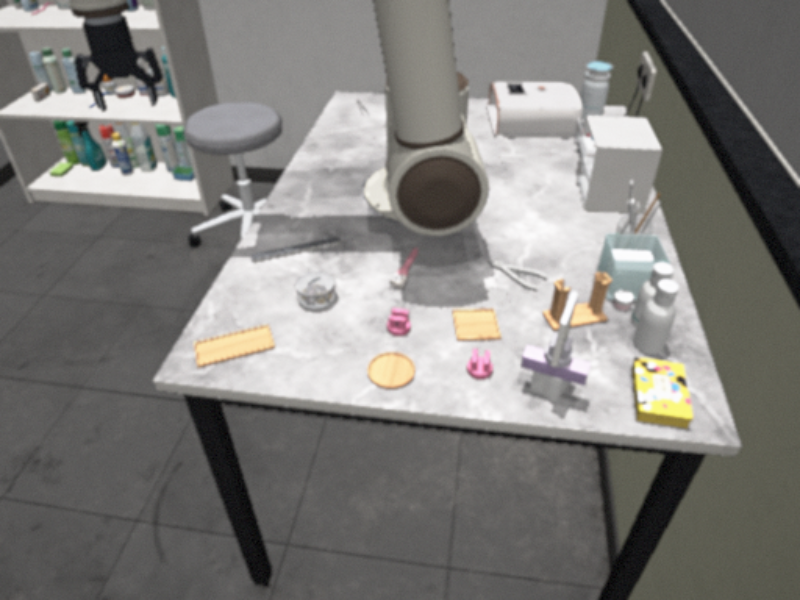

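The top view shows the tower at (258,238), the rack at (226,360), the coaster at (426,254), the square tray at (342,334), the long tray at (598,268) and the pot at (533,357), all in 800x600 pixels. Things that could be taken for the foot are the pink ones at (336,265) and (427,318) and the grey one under the card at (262,238). The grey one is the foot. I'll check it in a close crop.

Run:
```python
from h import *
import pickle
c=pickle.load(open("top.pkl","rb")); im=c["im"]
# cols 110-240, rows 120-250
a=cv2.resize(im[122:252,110:240],(600,600),interpolation=cv2.INTER_CUBIC)
cv2.imwrite("pics/crop1.png",a)
s=.64
for n,uv in dict(tower=(265,250),rack=(226,360),coaster=(426,254),sq=(342,334),lng=(598,268),pot=(533,357)).items(): print(n,onz(c,[np.array(uv)*s],0.005).round(3))
```

```text
tower [[0.556 0.256 0.005]]
rack [[0.389 0.307 0.005]]
coaster [[0.554 0.014 0.005]]
sq [[0.431 0.136 0.005]]
lng [[ 0.537 -0.243  0.005]]
pot [[ 0.403 -0.146  0.005]]
```

View pics/crop1.png

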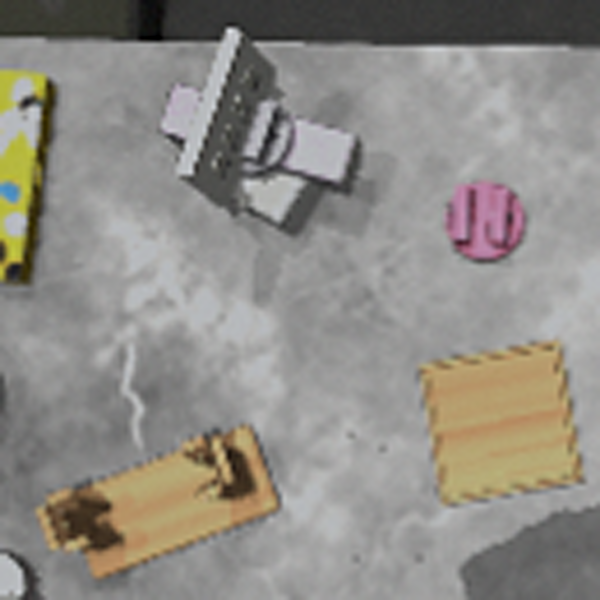

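The crop shows the card's top edge running from (236,32) to (187,177), the grey foot at (268,135), the lilac block from (180,110) to (330,152), the rack at (160,500) and the square tray at (500,423). The grey foot under the card is the right one, and the pink one at (485,220) is not.

Run:
```python
from h import *
import pickle
c=pickle.load(open("top.pkl","rb"))
s=130/600
def w(uv,z): return onz(c,np.array(uv)*s+[110,122],z)
def ang(d): return np.degrees(np.arctan2(d[1],d[0])).round(1)
p=w([(236,32),(187,177)],.163); print("card",p.mean(0),ang(p[0]-p[1]),np.linalg.norm(p[0]-p[1]))
p=w([(176,108),(350,163)],.071); print("block",p.mean(0),ang(p[0]-p[1]),np.linalg.norm(p[0]-p[1]))
p=w([(420,368),(557,342),(583,480),(443,504)],.007); print("sq",p.mean(0),ang(p[0]-p[1]))
p=w([(40,512),(245,425),(280,497),(100,578)],.008); print("rack",(p[0]+p[2])/2,ang(p[0]-p[1]),ang(p[3]-p[2]))
p=w([(85,520),(222,465)],.05); print("rackch",p.mean(0),ang(p[0]-p[1]),np.linalg.norm(p[0]-p[1]))
p=onz(c,np.array([(557,268),(630,236),(642,264),(573,302)])*.64,.007);print("long",p.mean(0),ang(p[0]-p[1]),ang(p[3]-p[2]))
```

```text
card [0.55757531 0.25370842 0.163     ] -15.7 0.06824726355148987
block [0.56268219 0.2497327  0.071     ] 73.3 0.08953223570001065
sq [0.43138224 0.13696015 0.007     ] 101.9
rack [0.38704351 0.30666573 0.008     ] 114.2 115.5
rackch [0.39108528 0.29944062 0.05      ] 113.1 0.07135897102937189
long [ 0.53806438 -0.24697126  0.007     ] 114.7 119.5
```

```bash
cat >> h.py <<'E'
def go(x,y,z,yaw):
    st=telemetry.observe(); Rm=R.from_euler('xyz',st["tool_rot"],degrees=True).as_matrix()
    d=Rm.T@(np.array([x,y,z])-st["tool_pos"])*100; y0=st["tool_rot"][2]
    t=(-(yaw-y0)+180)%360-180
    print("cm",d.round(2),"turn",round(t,2),"now",st["tool_pos"].round(4),st["tool_rot"].round(2),"t",st["time_s"])
E
python3 -c "
from h import *
print(np.array(optics.snapshot('wrist')['hand_eye']).round(3))
go(.55,.24,.30,164)"
```

```text
[[-0.001  0.957  0.29   0.075]
 [ 1.     0.001  0.     0.001]
 [-0.     0.29  -0.957 -0.132]
 [ 0.     0.     0.     1.   ]]
cm [ 59.79 -62.62  -5.75] turn -145.33 now [ 0.184  -0.5446  0.2419] [-1.7996e+02 -1.0000e-02  1.8670e+01] t 0.2
```

Call:
{"name": "drive_tool", "arguments": {"series": [[59.8, -62.6, -5.8, -145.3, 1], [59.8, -62.6, -5.8, -145.3, 1], [59.8, -62.6, -5.8, -145.3, 1], [59.8, -62.6, -5.8, -145.3, 1], [59.8, -62.6, -5.8, -145.3, 1], [59.8, -62.6, -5.8, -145.3, 1], [59.8, -62.6, -5.8, -145.3, 1], [59.8, -62.6, -5.8, -145.3, 1]]}}

```text
time_s: 0.87
tool_pos: [0.3248, -0.2414, 0.2647]
tool_rot: [180.0, 0.0, 76.3]
force: [1.2, -0.4, 0.1]
finger_gap: 1.0
finger_force: 0.0
```

```bash
python3 -c "
from h import *
go(.55,.24,.30,164)"
```

```text
cm [52.11 10.46 -3.53] turn -87.71 now [ 0.3248 -0.2414  0.2647] [1.7998e+02 1.0000e-02 7.6290e+01] t 0.8667
```

Call:
{"name": "drive_tool", "arguments": {"series": [[52.1, 10.5, -3.5, -87.7, 1], [52.1, 10.5, -3.5, -87.7, 1], [52.1, 10.5, -3.5, -87.7, 1], [52.1, 10.5, -3.5, -87.7, 1], [52.1, 10.5, -3.5, -87.7, 1], [52.1, 10.5, -3.5, -87.7, 1], [52.1, 10.5, -3.5, -87.7, 1], [52.1, 10.5, -3.5, -87.7, 1]]}}

```text
time_s: 1.53
tool_pos: [0.4678, 0.0594, 0.2867]
tool_rot: [180.0, 0.0, 133.6]
force: [1.6, -1.1, 0.1]
finger_gap: 1.0
finger_force: 0.0
```

```bash
python3 -c "
from h import *
go(.55,.24,.30,164)"
```

```text
cm [ 7.4  18.41 -1.32] turn -30.37 now [0.4678 0.0594 0.2867] [1.7998e+02 2.0000e-02 1.3363e+02] t 1.5333
```

Call:
{"name": "drive_tool", "arguments": {"series": [[7.4, 18.4, -1.3, -30.4, 1], [7.4, 18.4, -1.3, -30.4, 1], [7.4, 18.4, -1.3, -30.4, 1], [7.4, 18.4, -1.3, -30.4, 1], [7.4, 18.4, -1.3, -30.4, 1], [7.4, 18.4, -1.3, -30.4, 1], [7.4, 18.4, -1.3, -30.4, 1]]}}

```text
time_s: 2.12
tool_pos: [0.5509, 0.2383, 0.2985]
tool_rot: [-180.0, -0.1, 163.8]
force: [-0.4, -1.1, 0.0]
finger_gap: 1.005
finger_force: 0.0
```

Run:
```python
from h import *
import pickle
c=snap("wrist"); pickle.dump(c,open("w1.pkl","wb")); print(c["st"]["tool_pos"],c["st"]["tool_rot"])
cv2.imwrite("pics/w1.png",cv2.resize(c["im"],(800,600),interpolation=cv2.INTER_CUBIC))
```

```text
[0.55092534 0.23832851 0.29853339] [-1.79955671e+02 -7.87904960e-02  1.63769396e+02]
```

View pics/w1.png

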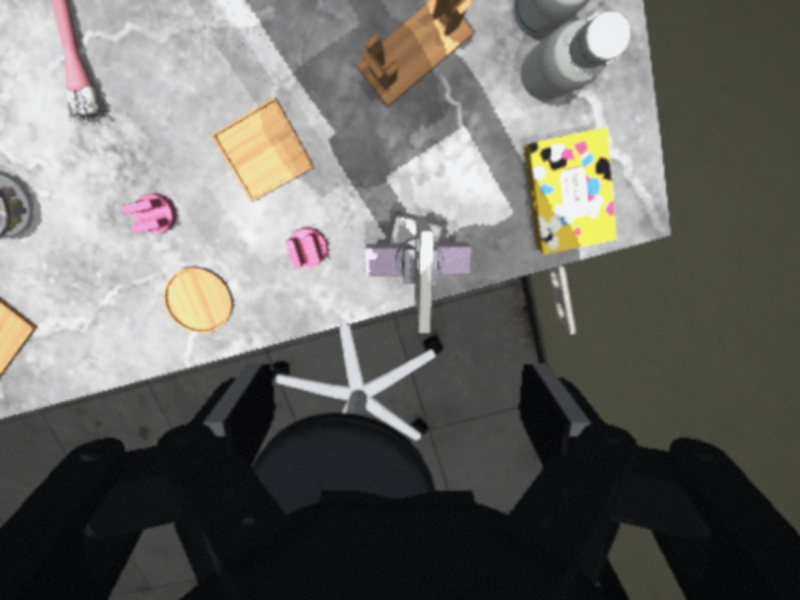

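The wrist view shows the card's top edge from (427,232) to (425,333), with the block, foot and carton below it and the open fingers clear of everything.

Run:
```python
from h import *
import pickle
c=pickle.load(open("w1.pkl","rb"))
a=c["im"][130:225,225:312]
cv2.imwrite("pics/w1c.png",cv2.resize(a,None,fx=6,fy=6,interpolation=cv2.INTER_CUBIC))
p=onz(c,np.array([(427,232),(425,333)])*.64,.163); print(p,p.mean(0),np.linalg.norm(p[0]-p[1]))
b=onz(c,np.array([(366,262),(470,259)])*.64,.071); print(b,b.mean(0),np.linalg.norm(b[0]-b[1]))
go(*p.mean(0)[:2],.3,164)
```

```text
[[0.52708005 0.26546014 0.163     ]
 [0.59343886 0.24615105 0.163     ]] [0.56025945 0.25580559 0.163     ] 0.06911101307465221
[[0.55341384 0.20991468 0.071     ]
 [0.57620636 0.29754101 0.071     ]] [0.5648101  0.25372785 0.071     ] 0.09054210874188992
cm [-0.4   2.05 -0.11] turn -0.32 now [0.5507 0.2372 0.2989] [-1.7996e+02 -5.0000e-02  1.6368e+02] t 2.1667
```

View pics/w1c.png

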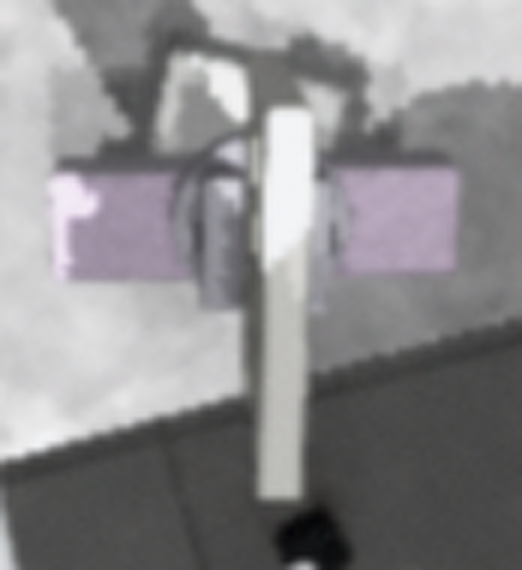

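The crop confirms that the card's top edge runs along the foot's gap, with its ends at (273.5,148) and (271.8,213) in native pixels. I'll go above it and recheck from near.

```bash
python3 -c "
from h import *
go(.560,.2555,.19,163.8)"
```

```text
cm [-0.39  2.02 10.89] turn -0.12 now [0.5507 0.2372 0.2989] [-1.7996e+02 -5.0000e-02  1.6368e+02] t 2.1667
```

Call:
{"name": "drive_tool", "arguments": {"series": [[-0.4, 2.0, 3, -0.1, 0.5], [-0.4, 2.0, 6, -0.1, 0.5], [-0.4, 2.0, 9, -0.1, 0.5], [-0.4, 2.0, 10.9, -0.1, 0.5], [-0.4, 2.0, 10.9, -0.1, 0.5], [-0.4, 2.0, 10.9, -0.1, 0.5]]}}

```text
time_s: 2.67
tool_pos: [0.56, 0.254, 0.1909]
tool_rot: [-180.0, -0.0, 163.7]
force: [-0.5, 0.4, 1.6]
finger_gap: 0.501
finger_force: 0.0
```

Run:
```python
from h import *
import pickle
c=snap("wrist"); pickle.dump(c,open("w2.pkl","wb")); print(c["st"]["tool_pos"],c["st"]["tool_rot"])
cv2.imwrite("pics/w2.png",cv2.resize(c["im"],(800,600),interpolation=cv2.INTER_CUBIC))
```

```text
[0.56001991 0.25401819 0.19089642] [-1.79976140e+02 -3.30944837e-02  1.63673687e+02]
```

View pics/w2.png

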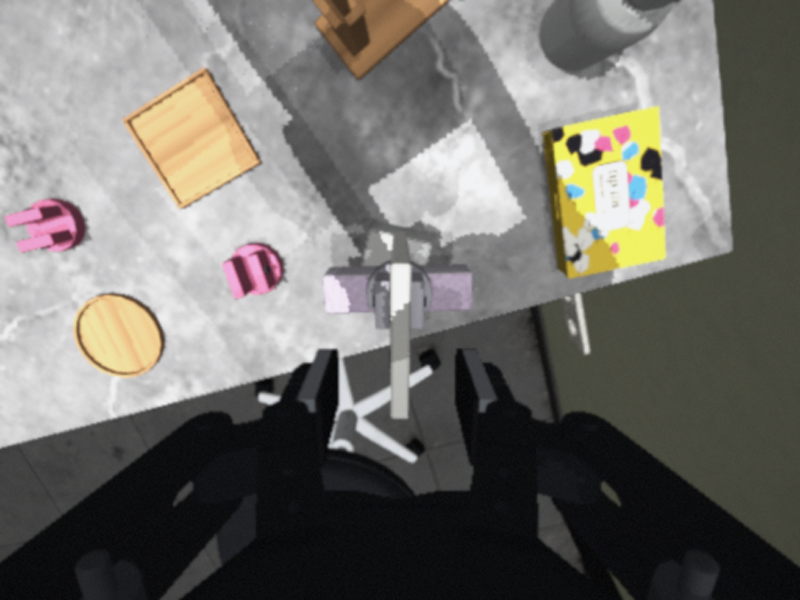

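The card is at u≈400, between fingers at 335 and 459, so it is centred in the closing direction. I'll check it along its width.

Run:
```python
from h import *
import pickle
c=pickle.load(open("w2.pkl","rb"))
p=onz(c,np.array([(401,264),(400,417)])*.64,.163); print(p,p.mean(0),np.linalg.norm(p[0]-p[1]))
b=onz(c,np.array([(324,291),(471,288)])*.64,.071); print(b,b.mean(0),np.linalg.norm(b[0]-b[1]))
go(*p.mean(0)[:2],.136,163.8)
```

```text
[[0.52680668 0.26561054 0.163     ]
 [0.59231242 0.24612663 0.163     ]] [0.55955955 0.25586859 0.163     ] 0.06834197311558766
[[0.55110866 0.20959312 0.071     ]
 [0.57505098 0.29792346 0.071     ]] [0.56307982 0.25375829 0.071     ] 0.09151767084845937
cm [0.15 0.11 5.62] turn -0.12 now [0.5606 0.2543 0.1922] [1.7995e+02 7.0000e-02 1.6368e+02] t 2.7167
```

Call:
{"name": "drive_tool", "arguments": {"series": [[0.2, 0.1, 1.5, 0, 0.5], [0.2, 0.1, 3, 0, 0.5], [0.2, 0.1, 4.5, 0, 0.5], [0.2, 0.1, 5.6, 0, 0.5], [0.2, 0.1, 5.6, 0, 0.5], [0.2, 0.1, 5.6, 0, 0.25], [0.2, 0.1, 5.6, 0, 0.15]], "squeeze": 30}}

```text
time_s: 3.3
tool_pos: [0.5592, 0.2567, 0.1361]
tool_rot: [179.9, 0.1, 163.7]
force: [-1.1, -0.3, 0.3]
finger_gap: 0.226
finger_force: 0.0
```

Call:
{"name": "drive_tool", "arguments": {"series": [[0, 0, 0, 0, 0.12], [0, 0, 0, 0, 0.09], [0, 0, 0, 0, 0.06], [0, 0, 0, 0, 0.03], [0, 0, 0, 0, 0], [0, 0, 0, 0, 0], [0, 0, 0, 0, 0]]}}

```text
time_s: 3.88
tool_pos: [0.5591, 0.2567, 0.1358]
tool_rot: [179.9, 0.1, 163.8]
force: [-1.5, -0.2, 7.1]
finger_gap: 0.094
finger_force: 30.4
```

Call:
{"name": "drive_tool", "arguments": {"series": [[0, 0, -0.7, 0, 0], [0, 0, -1.4, 0, 0], [0, 0, -2.1, 0, 0], [0, 0, -3, 0, 0], [0, 0, -5, 0, 0], [0, 0, -7, 0, 0], [0, 0, -9, 0, 0], [0, 0, -9, 0, 0]]}}

```text
time_s: 4.55
tool_pos: [0.5597, 0.257, 0.2296]
tool_rot: [179.8, 0.3, 163.8]
force: [-0.0, 1.7, -0.0]
finger_gap: 0.09
finger_force: 29.3
```

Run:
```python
from h import *
c=snap("wrist"); print(c["st"]["tool_pos"],c["st"]["tool_rot"],c["st"]["finger_gap"])
go(.46,.215,.225,114)
cv2.imwrite("pics/w3.png",cv2.resize(c["im"],(800,600),interpolation=cv2.INTER_CUBIC))
```

```text
[0.55968141 0.256984   0.22962029] [179.80418655   0.28035328 163.76163463] 0.09011656032513139
cm [ 8.37 -6.79  0.2 ] turn 49.76 now [0.5593 0.2568 0.2274] [179.86   0.19 163.76] t 4.6
```

View pics/w3.png

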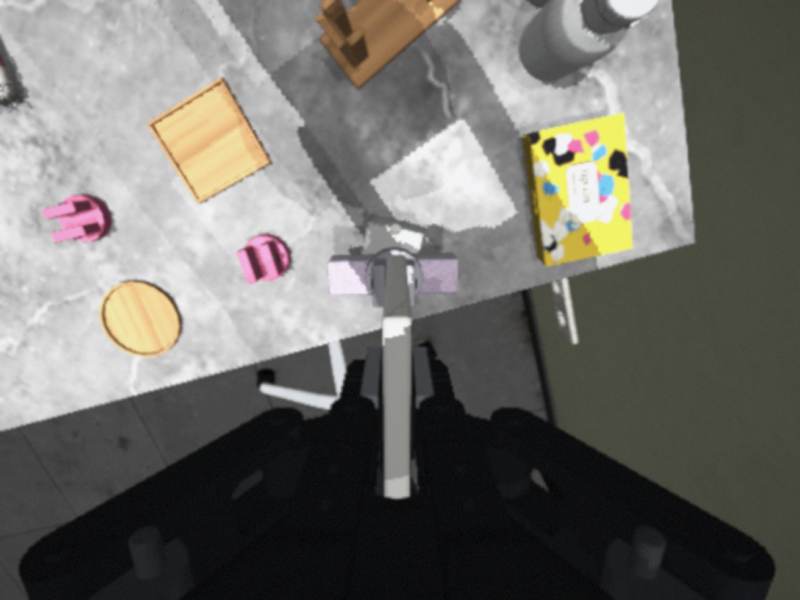

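The view shows the card held vertical at u≈397, from (397,318) to (397,497), and the tower still standing at (393,275).

Run:
```python
from h import *
go(.42,.231,.225,114)
```

```text
cm [12.66 -6.38  0.19] turn 49.76 now [0.5593 0.2568 0.2274] [179.86   0.19 163.76] t 4.6
```

Call:
{"name": "drive_tool", "arguments": {"series": [[2, -1, 0, 7, 0], [4, -2, 0, 14, 0], [6, -3, 0, 21, 0], [8, -4, 0, 28, 0], [10, -5, 0, 35, 0], [11.5, -6, 0, 42, 0], [12.7, -6.4, 0.2, 49, 0], [12.7, -6.4, 0.2, 49.8, 0]]}}

```text
time_s: 5.27
tool_pos: [0.4169, 0.2305, 0.2224]
tool_rot: [-180.0, -0.0, 113.6]
force: [-0.1, -0.2, 0.2]
finger_gap: 0.089
finger_force: 29.4
```

Call:
{"name": "drive_tool", "arguments": {"series": [[0, 0, 0, 0, 0], [0, 0, 0, 0, 0]]}}

```text
time_s: 5.43
tool_pos: [0.4194, 0.2307, 0.2225]
tool_rot: [180.0, -0.0, 114.2]
force: [-0.2, -0.5, -0.6]
finger_gap: 0.091
finger_force: 29.4
```

Run:
```python
from h import *
import pickle
c=snap("wrist"); pickle.dump(c,open("w4.pkl","wb")); print(c["st"]["tool_pos"],c["st"]["tool_rot"])
cv2.imwrite("pics/w4.png",cv2.resize(c["im"],(800,600),interpolation=cv2.INTER_CUBIC))
```

```text
[0.41936993 0.23074466 0.22252997] [ 1.79991093e+02 -2.15270915e-03  1.14176678e+02]
```

View pics/w4.png

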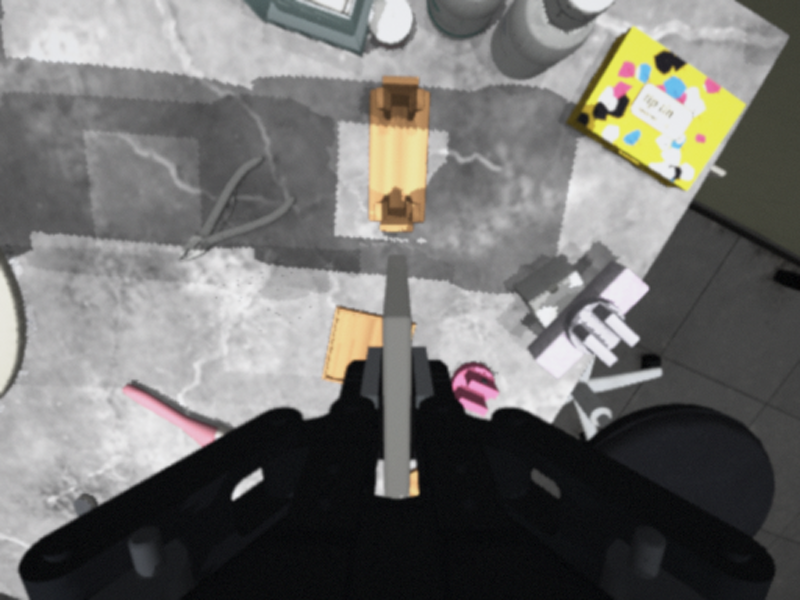

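The rack appears from (400,80) to (397,230), nearly in line with the held card. I'll zoom in on the rack.

Run:
```python
from h import *
import pickle
c=pickle.load(open("w4.pkl","rb"))
a=c["im"][42:152,225:287]
cv2.imwrite("pics/w4c.png",cv2.resize(a,None,fx=5.4,fy=5.4,interpolation=cv2.INTER_CUBIC)); print(a.shape)
```

```text
(110, 62, 3)
```

View pics/w4c.png

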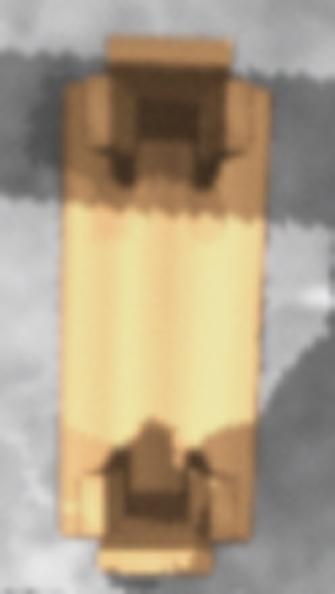

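```bash
cat > rack.py <<'E'
from h import *
import pickle
from scipy.optimize import least_squares
c=pickle.load(open("w4.pkl","rb"))
uv=np.array([(66,84),(271,88),(60,535),(250,540),(170,37),(155,572)])/5.4+[225,42]-.4
M=np.array([(-.023,.05,.008),(.023,.05,.008),(-.023,-.05,.008),(.023,-.05,.008)])
def T(p,m): return np.c_[m[:,:2]@R.from_euler('z',p[2]).as_matrix()[:2,:2].T+p[:2],m[:,2]]
def res(p):
    e=proj(c,T(p,M))-uv[:4]
    m=proj(c,T(p,np.array([(0,p[3],.08),(0,-p[3],.08)])))-uv[4:]
    return np.r_[e.ravel(),m.ravel()]
# rack local x to the right in image: right is tool y = (sin,-cos)
best=least_squares(res,[.388,.304,np.radians(24),.047])
p=best.x;print(p[:2],np.degrees(p[2]),p[3],best.fun.round(2).reshape(-1,2))
o=onz(c,np.array([(397,318),(397,497)])*.64,c["st"]["tool_pos"][2]+.027)
Rm=R.from_euler('xyz',c["st"]["tool_rot"],degrees=True).as_matrix()
print("card in tool",((o-c["st"]["tool_pos"])@Rm).round(4))
go(p[0],p[1],.16,np.degrees(p[2])+90)
E
python3 rack.py
```

```text
[0.38972812 0.30146435] 22.483562925036452 0.046139794881355306 [[-0.66 -0.85]
 [ 0.42 -0.38]
 [-0.43  0.62]
 [ 0.42  0.71]
 [ 0.12  0.04]
 [ 0.08  0.05]]
card in tool [[ 0.0339  0.0009 -0.027 ]
 [-0.0248  0.0008 -0.027 ]]
cm [7.67 0.18 6.24] turn 1.66 now [0.4195 0.2307 0.2224] [-179.99   -0.    114.15] t 5.4833
```

Call:
{"name": "drive_tool", "arguments": {"series": [[2.5, 0.1, 0, 1.7, 0], [5, 0.1, 0, 1.7, 0], [7, 0.1, 1, 1.7, 0], [7.8, 0.1, 3, 1.7, 0], [7.8, 0.1, 5, 1.7, 0], [7.8, 0.1, 6.2, 1.7, 0], [7.8, 0.1, 6.2, 1.7, 0], [7.8, 0.1, 6.2, 1.7, 0]]}}

```text
time_s: 6.15
tool_pos: [0.3884, 0.3021, 0.1605]
tool_rot: [-179.9, 0.0, 112.3]
force: [-0.3, 0.9, 0.6]
finger_gap: 0.089
finger_force: 29.4
```

Run:
```python
from h import *
import pickle
c=snap("wrist"); pickle.dump(c,open("w5.pkl","wb")); print(c["st"]["tool_pos"],c["st"]["tool_rot"])
s=snap("scene");pickle.dump(s,open("s5.pkl","wb"))
q=proj(s,[(.39,.301,.05)])[0].astype(int); print(q)
a=cv2.resize(c["im"][110:330,180:340],(436,600),interpolation=cv2.INTER_CUBIC)
b=cv2.resize(s["im"][q[1]-50:q[1]+40,q[0]-27:q[0]+27],(360,600),interpolation=cv2.INTER_CUBIC)
cv2.imwrite("pics/w5.png",np.hstack([a,b]))
```

```text
[0.3884065  0.30214742 0.16048053] [-1.79940493e+02  3.13418758e-03  1.12287690e+02]
[370 188]
```

View pics/w5.png

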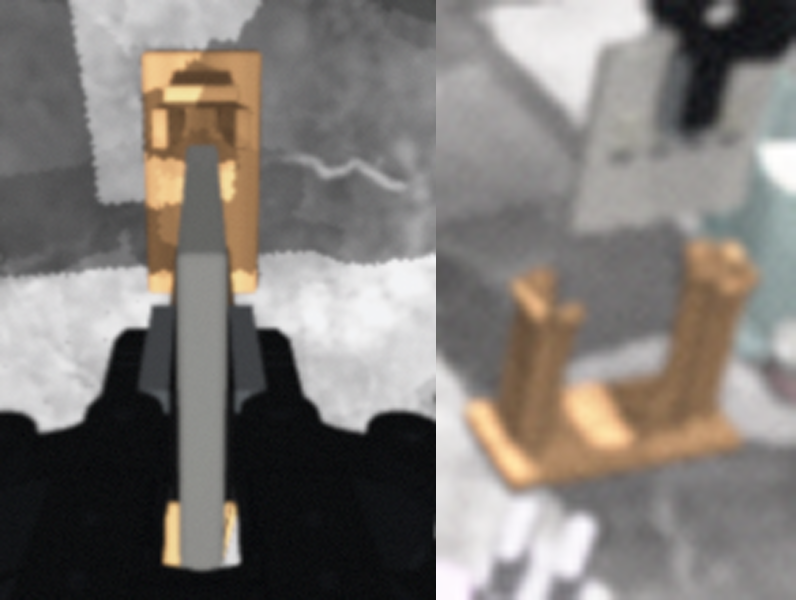

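Run:
```python
from h import *
import pickle
c=pickle.load(open("w5.pkl","rb"))
Rm=R.from_euler('xyz',c["st"]["tool_rot"],degrees=True).as_matrix()
f=lambda u,v,z:((onz(c,[(180+u*160/436-.3,110+v*220/600-.3)],z)[0]-c["st"]["tool_pos"])@Rm*1000).round(1)
print("base far",f(143,52,.008),f(262,52,.008)); print("card bot far",f(202,147,.1075)); print("card top far",f(202,252,.1875));print("flare far outer edges",f(158,103,.08),f(246,103,.08)); print("base near",f(149,291,.008),f(258,291,.008))
```

```text
base far [ 48.6 -21.3 152.5] [ 48.5  23.8 152.5]
card bot far [33.4  0.9 53. ]
card top far [ 34.6   0.8 -27. ]
flare far outer edges [ 40.4 -11.8  80.5] [40.3 13.6 80.5]
base near [-49.5 -21.2 152.5] [-49.5  24.3 152.5]
```

Card and rack agree within about 0.5 mm in both directions, so I'll descend.

Call:
{"name": "drive_tool", "arguments": {"series": [[0, 0.05, 1, 0, 0], [0, 0.05, 2, 0, 0], [0, 0.05, 3, 0, 0], [0, 0.05, 4, 0, 0], [0, 0.05, 5, 0, 0], [0, 0.05, 6, 0, 0], [0, 0.05, 7, 0, 0], [0, 0.05, 7, 0, 0]]}}

```text
time_s: 6.92
tool_pos: [0.3877, 0.3021, 0.0883]
tool_rot: [-179.8, 0.0, 112.3]
force: [-0.7, 0.3, 0.2]
finger_gap: 0.091
finger_force: 29.4
```

Call:
{"name": "drive_tool", "arguments": {"series": [[0, 0, 0.8, 0, 0], [0, 0, 1.6, 0, 0], [0, 0, 2.2, 0, 0], [0, 0, 2.6, 0, 0], [0, 0, 2.6, 0, 0]]}}

```text
time_s: 7.33
tool_pos: [0.3882, 0.3024, 0.0636]
tool_rot: [-179.9, 0.0, 112.3]
force: [0.1, -0.3, -0.4]
finger_gap: 0.089
finger_force: 29.4
```

Call:
{"name": "drive_tool", "arguments": {"series": [[0, 0, 0.15, 0, 0], [0, 0, 0.25, 0, 0], [0, 0, 0.25, 0, 0]]}}

```text
time_s: 7.58
tool_pos: [0.3886, 0.3026, 0.0621]
tool_rot: [180.0, -0.0, 112.3]
force: [0.4, 1.1, -0.1]
finger_gap: 0.088
finger_force: 29.4
```

Call:
{"name": "drive_tool", "arguments": {"series": [[0, 0, 0, 0, 0.13], [0, 0, 0, 0, 0.18], [0, 0, 0, 0, 0.25], [0, 0, 0, 0, 0.3], [0, 0, 0, 0, 0.3], [0, 0, 0, 0, 0.3]]}}

```text
time_s: 8.08
tool_pos: [0.3885, 0.3026, 0.0621]
tool_rot: [180.0, -0.0, 112.3]
force: [-0.3, 0.3, -0.7]
finger_gap: 0.303
finger_force: 0.0
```

Call:
{"name": "drive_tool", "arguments": {"series": [[0, 0, -2, 0, 0.3], [0, 0, -5, 0, 0.3], [0, 0, -8, 0, 0.3], [0, 0, -11, 0, 0.3], [0, 0, -15, 0, 0.6], [-3, 0, -17, 0, 0.6], [-6, 0, -17, 0, 0.6], [-6, 0, -17, 0, 0.6]]}}

```text
time_s: 8.75
tool_pos: [0.4129, 0.2442, 0.2335]
tool_rot: [179.9, 0.1, 112.2]
force: [0.1, 0.5, -1.3]
finger_gap: 0.603
finger_force: 0.0
```

Run:
```python
from h import *
import pickle
c=snap("wrist"); pickle.dump(c,open("w6.pkl","wb")); print(c["st"]["tool_pos"],c["st"]["tool_rot"])
s=snap("scene"); t=snap("top"); pickle.dump(t,open("t6.pkl","wb"))
a=cv2.resize(c["im"],(533,400),interpolation=cv2.INTER_CUBIC)
b=cv2.resize(s["im"][138:228,343:397],(240,400),interpolation=cv2.INTER_CUBIC)
cv2.imwrite("pics/w6.png",np.hstack([a,b]))
```

```text
[0.41286791 0.24415878 0.23347422] [1.79850853e+02 7.48277500e-02 1.12164408e+02]
```

View pics/w6.png

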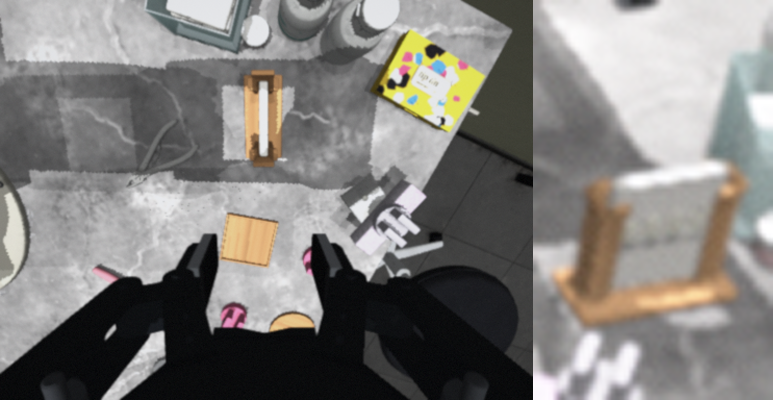

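The card stands fully down in the rack, with its top edge at (264,118) just above the channels. The foot is still on the tower at (390,222). I'll go for the foot.

Run:
```python
from h import *
go(.556,.256,.18,163.8)
```

```text
cm [-4.64 13.75  5.18] turn -51.6 now [0.4112 0.247  0.2318] [-1.7999e+02 -2.0000e-02  1.1220e+02] t 8.9
```

Call:
{"name": "drive_tool", "arguments": {"series": [[-1, 2, 0, -7, 0.6], [-2, 4, 0, -14, 0.6], [-2.5, 6, 0, -21, 0.6], [-3, 8, 1, -28, 0.6], [-3.5, 10, 2, -35, 0.6], [-4, 12, 3, -42, 0.6], [-4.6, 13.7, 4, -49, 0.6], [-4.6, 13.7, 5.2, -51.6, 0.6]]}}

```text
time_s: 9.57
tool_pos: [0.5574, 0.2573, 0.1784]
tool_rot: [-180.0, -0.0, 164.3]
force: [0.8, 0.7, -0.0]
finger_gap: 0.597
finger_force: 0.0
```

Call:
{"name": "drive_tool", "arguments": {"series": [[0, 0, 0, 0, 0.6], [0, 0, 0, 0, 0.6]]}}

```text
time_s: 9.73
tool_pos: [0.5547, 0.257, 0.1791]
tool_rot: [-179.9, -0.1, 163.8]
force: [0.0, -0.0, -0.8]
finger_gap: 0.602
finger_force: 0.0
```

Run:
```python
from h import *
import pickle
c=snap("wrist"); pickle.dump(c,open("w7.pkl","wb")); print(c["st"]["tool_pos"],c["st"]["tool_rot"])
a=cv2.resize(c["im"][150:290,160:350],(800,589),interpolation=cv2.INTER_CUBIC)
cv2.imwrite("pics/w7.png",a)
```

```text
[0.55467128 0.2570348  0.17913354] [-1.79943378e+02 -1.16222007e-01  1.63788116e+02]
```

View pics/w7.png

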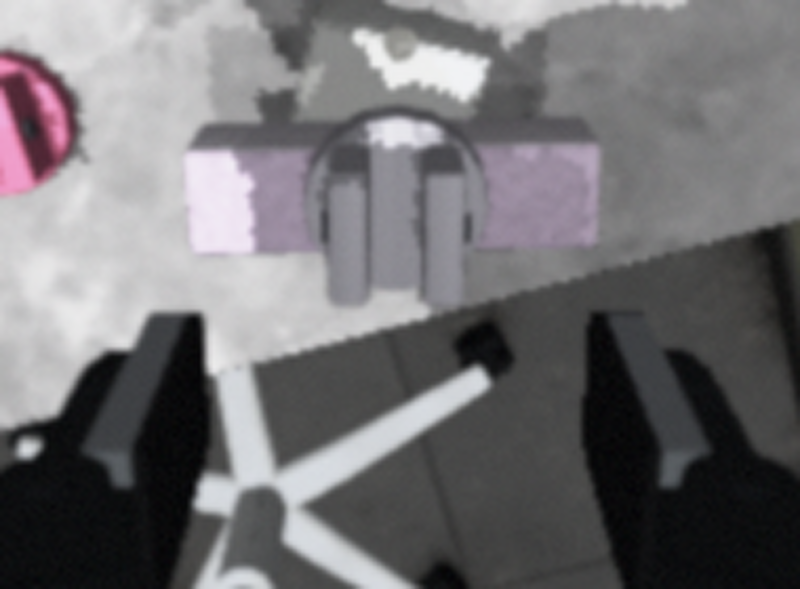

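The foot's jaw tops are centred at (396,238) in the crop, midway between the fingers at 205 and 585. The block's top face runs from (187,202) to (600,196).

Run:
```python
from h import *
import pickle
c=pickle.load(open("w7.pkl","rb")); k=190/800
f=lambda u,v,z:onz(c,[(160+u*k-.3,150+v*k-.3)],z)[0]
j=[f(328,172,.103),f(465,172,.103),f(328,303,.103),f(465,303,.103)]
print("jaws",np.mean(j,0),np.linalg.norm(j[0]-j[1]),np.linalg.norm(j[0]-j[2]))
b=[f(187,202,.071),f(600,196,.071)]; print("block",np.mean(b,0),b[0]-b[1],np.linalg.norm(b[0]-b[1]),np.degrees(np.arctan2(*(b[1]-b[0])[1::-1])))
p=np.mean(j,0); go(p[0],p[1],.097,163.8)
go(.56,.235,.25,163.8)
```

```text
jaws [0.56216911 0.25491979 0.103     ] 0.026268471572815717 0.027367391183059857
block [0.56481784 0.25340796 0.071     ] [-2.44437656e-02 -8.88639625e-02  2.77555756e-17] 0.09216453497686877 74.62004678762897
cm [-0.76  0.    8.32] turn -0.03 now [0.5549 0.257  0.1802] [-1.7999e+02 -3.0000e-02  1.6377e+02] t 9.7833
cm [-1.1  -1.97 -6.98] turn -0.03 now [0.5549 0.257  0.1802] [-1.7999e+02 -3.0000e-02  1.6377e+02] t 9.7833
```

Call:
{"name": "drive_tool", "arguments": {"series": [[-0.8, 0, 2, 0, 0.6], [-0.8, 0, 4, 0, 0.6], [-0.8, 0, 6, 0, 0.6], [-0.8, 0, 7.5, 0, 0.6], [-0.8, 0, 8.3, 0, 0.6], [-0.8, 0, 8.3, 0, 0.5], [-0.8, 0, 8.3, 0, 0.4], [-0.8, 0, 8.3, 0, 0.37]]}}

```text
time_s: 10.45
tool_pos: [0.5636, 0.2544, 0.0986]
tool_rot: [179.9, 0.1, 163.8]
force: [0.3, 0.5, 0.4]
finger_gap: 0.372
finger_force: 0.0
```

Call:
{"name": "drive_tool", "arguments": {"series": [[0, 0, 0, 0, 0.35], [0, 0, 0, 0, 0.33], [0, 0, 0, 0, 0.31], [0, 0, 0, 0, 0.29], [0, 0, 0, 0, 0.2], [0, 0, 0, 0, 0.1], [0, 0, 0, 0, 0.1]]}}

```text
time_s: 11.03
tool_pos: [0.5635, 0.2543, 0.098]
tool_rot: [179.9, 0.1, 163.8]
force: [-0.2, 0.6, 7.7]
finger_gap: 0.312
finger_force: 29.3
```

Call:
{"name": "drive_tool", "arguments": {"series": [[0, 0, -1, 0, 0.1], [0, 0, -2, 0, 0.1], [0, 0, -4, 0, 0.1], [0, 0, -7, 0, 0.1], [0, 0, -10, 0, 0.1], [0, 0, -11, 0, 0.1], [0, 0, -11, 0, 0.1]]}}

```text
time_s: 11.62
tool_pos: [0.5641, 0.2544, 0.2112]
tool_rot: [179.8, 0.3, 163.9]
force: [0.2, -0.7, -0.8]
finger_gap: 0.306
finger_force: 30.2
```

```bash
cat > wood.py <<'E'
from h import *
import pickle
def wood(c):
    h=cv2.cvtColor(c["im"],cv2.COLOR_BGR2HSV)
    m=cv2.inRange(h,(8,60,90),(22,200,255)); m=cv2.morphologyEx(m,cv2.MORPH_CLOSE,np.ones((5,5)))
    for k in cv2.findContours(m,cv2.RETR_EXTERNAL,cv2.CHAIN_APPROX_NONE)[0]:
        if cv2.contourArea(k)<300: continue
        P=onz(c,k[:,0].astype(float),.007)[:,:2]*1000; r=cv2.minAreaRect(P.astype(np.float32)); print("center",np.round(r[0],1),"size",np.round(r[1],1),"ang",round(r[2],1),"px",k[:,0].mean(0).round())
E
python3 - <<'E'
from wood import *
wood(pickle.load(open("top.pkl","rb")))
print("wrist"); c=snap("wrist"); wood(c); print(c["st"]["finger_gap"],c["st"]["force"])
a=cv2.resize(c["im"][60:290],(800,359)); cv2.imwrite("pics/w8.png",a)
go(.554,.014,.14,163.8)
E
```

```text
center [387.4 309.5] size [ 49.4 116.3] ang 22.0 px [144. 231.]
center [433.1 137.9] size [71.6 71. ] ang 10.7 px [218. 213.]
center [ 538.6 -243.9] size [ 56.1 123.2] ang 29.2 px [383. 171.]
center [554.7  15.9] size [71.1 70. ] ang 1.0 px [272. 162.]
wrist
center [555.6  16.6] size [74.7 72.2] ang 73.7 px [ 82. 205.]
center [433.5 138.6] size [72.3 72.9] ang 11.0 px [128.  85.]
center [410.2 287.7] size [91.4 48.4] ang 73.8 px [236.  17.]
0.30563529373463805 [ 0.18562127 -0.68466974 -0.79570301]
cm [ -5.75 -23.35   6.85] turn 0.06 now [0.5635 0.2542 0.2088] [1.7991e+02 1.3000e-01 1.6386e+02] t 11.6667
```

```bash
python3 -c "
from h import *
go(.5567,.0165,.10,163.8)"
```

```text
cm [ -5.93 -23.04  10.85] turn 0.06 now [0.5635 0.2542 0.2088] [1.7991e+02 1.3000e-01 1.6386e+02] t 11.6667
```

Call:
{"name": "drive_tool", "arguments": {"series": [[-0.8, -3, 0, 0, 0.1], [-1.6, -6.5, 0, 0, 0.1], [-2.5, -10, 0, 0, 0.1], [-3.4, -13.5, 0, 0, 0.1], [-4.3, -17, 0, 0, 0.1], [-5.2, -20.5, 3, 0, 0.1], [-5.9, -23, 6, 0, 0.1], [-5.9, -23, 9, 0, 0.1]]}}

```text
time_s: 12.33
tool_pos: [0.5553, 0.0128, 0.1154]
tool_rot: [-179.9, 0.0, 163.7]
force: [0.9, 1.2, -1.8]
finger_gap: 0.309
finger_force: 30.2
```

```bash
python3 -c "
from h import *
go(.5567,.0165,.03,163.8)"
```

```text
cm [-0.03  0.4   8.54] turn -0.11 now [0.5553 0.0128 0.1154] [-1.7994e+02  2.0000e-02  1.6369e+02] t 12.3333
```

Call:
{"name": "drive_tool", "arguments": {"series": [[0, 0, 2, 0, 0.1], [0, 0, 4, 0, 0.1], [0, 0, 6, 0, 0.1], [0, 0, 7.5, 0, 0.1], [0, 0, 8.2, 0, 0.1], [0, 0, 8.2, 0, 0.1], [0, 0, 8.2, 0, 0.1]]}}

```text
time_s: 12.92
tool_pos: [0.5557, 0.0169, 0.035]
tool_rot: [180.0, -0.0, 163.9]
force: [-0.0, -0.3, -0.7]
finger_gap: 0.311
finger_force: 30.2
```

Call:
{"name": "drive_tool", "arguments": {"series": [[0, 0, 0.3, 0, 0.1], [0, 0, 0.5, 0, 0.1], [0, 0, 0.5, 0, 0.1], [0, 0, 0.5, 0, 0.1]]}}

```text
time_s: 13.25
tool_pos: [0.556, 0.0168, 0.0303]
tool_rot: [180.0, 0.0, 163.9]
force: [-0.4, -1.0, 0.0]
finger_gap: 0.303
finger_force: 30.2
```

Call:
{"name": "drive_tool", "arguments": {"series": [[0, 0, 0, 0, 0.35], [0, 0, 0, 0, 0.4], [0, 0, 0, 0, 0.45], [0, 0, 0, 0, 0.5], [0, 0, 0, 0, 0.5]]}}

```text
time_s: 13.67
tool_pos: [0.5559, 0.0168, 0.0301]
tool_rot: [180.0, 0.0, 163.9]
force: [-0.6, -0.1, -1.0]
finger_gap: 0.502
finger_force: 0.0
```

Call:
{"name": "drive_tool", "arguments": {"series": [[0, 0, -2, 0, 0.5], [0, 0, -5, 0, 0.5], [0, 0, -9, 0, 0.5], [0, 0, -13, 0, 0.6], [0, 0, -17, 0, 0.7], [0, 0, -17, 0, 0.7], [0, 0, -17, 0, 0.7]]}}

```text
time_s: 14.25
tool_pos: [0.5567, 0.0167, 0.2025]
tool_rot: [180.0, 0.2, 163.9]
force: [-0.4, -0.2, -1.2]
finger_gap: 0.699
finger_force: 0.0
```

Run:
```python
from h import *
import pickle
c=snap("wrist"); s=snap("scene")
q=proj(s,[(.555,.0165,.02)])[0].astype(int)
a=cv2.resize(c["im"],(533,400))
b=cv2.resize(s["im"][q[1]-35:q[1]+35,q[0]-23:q[0]+23],(263,400),interpolation=cv2.INTER_CUBIC)
cv2.imwrite("pics/w9.png",np.hstack([a,b]))
go(.562,.254,.20,163.8); go(.562,.254,.20,74.2)
```

```text
cm [ 5.98 22.96 -0.06] turn 0.06 now [0.5556 0.0168 0.1994] [-1.8000e+02 -5.0000e-02  1.6386e+02] t 14.35
cm [ 5.98 22.96 -0.06] turn 89.66 now [0.5556 0.0168 0.1994] [-1.8000e+02 -5.0000e-02  1.6386e+02] t 14.35
```

View pics/w9.png

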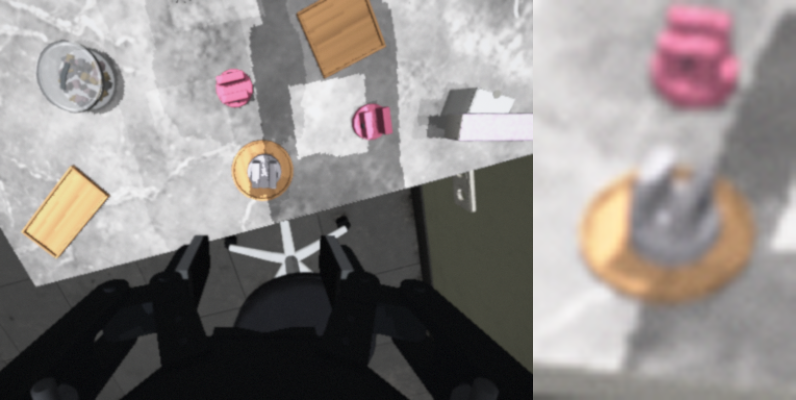

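The foot stands flat in the coaster at (263,172) and nothing else has moved. Next is the block, gripped across its width at yaw ≈74.5.

Call:
{"name": "drive_tool", "arguments": {"series": [[0.7, 2.8, 0, 7, 0.7], [1.5, 5.6, 0, 14, 0.7], [2.2, 8.4, 0, 21, 0.7], [3, 11.2, 0, 28, 0.7], [3.7, 14, 0, 35, 0.7], [4.5, 17, 0, 42, 0.7], [5.2, 20, 0, 49, 0.7], [5.9, 22.5, 0, 56, 0.7]]}}

```text
time_s: 15.02
tool_pos: [0.5611, 0.2512, 0.1982]
tool_rot: [-179.9, -0.0, 107.5]
force: [0.2, 0.1, -0.4]
finger_gap: 0.698
finger_force: 0.0
```

Call:
{"name": "drive_tool", "arguments": {"series": [[0, 0, 0, 7, 0.7], [0, 0, 0, 14, 0.7], [0, 0, 0, 21, 0.7], [0, 0, 0, 28, 0.7], [0, 0, 0, 33.5, 0.7], [0, 0, 0, 33.5, 0.7], [0, 0, 0, 33.5, 0.7]]}}

```text
time_s: 15.6
tool_pos: [0.5614, 0.2492, 0.1987]
tool_rot: [-179.9, 0.1, 74.5]
force: [0.2, 0.4, 0.4]
finger_gap: 0.7
finger_force: 0.0
```

```bash
cat > blk.py <<'E'
from h import *
c=snap("wrist"); lab=cv2.cvtColor(c["im"],cv2.COLOR_BGR2LAB).astype(int)
q=proj(c,[(.564,.2535,.071)])[0]; print("expected px",q, lab[int(q[1]),int(q[0])])
m=((lab[...,1]>=132)&(lab[...,2]<=126)&(lab[...,0]>90)).astype(np.uint8); m=cv2.morphologyEx(m,cv2.MORPH_CLOSE,np.ones((5,5)))
for k in cv2.findContours(m,0,1)[0]:
    if cv2.contourArea(k)<200: continue
    P=onz(c,k[:,0].astype(float),.071)[:,:2]*1000; r=cv2.minAreaRect(P.astype(np.float32)); print(np.round(r[0],1),np.round(r[1],1),round(r[2],1),k[:,0].mean(0))
go(.5645,.2535,.062,74.4)
E
python3 blk.py
```

```text
expected px [254.24205257 176.28786086] [233 134 123]
[543.4 177.7] [33.  39.3] 2.8 [254.21904762 246.08571429]
[565.2 253.2] [92.5 24.9] 75.3 [255.60089686 173.33632287]
cm [ 0.5   0.19 13.7 ] turn 0.17 now [0.5615 0.2492 0.199 ] [-1.7992e+02  4.0000e-02  7.4570e+01] t 15.65
```

Call:
{"name": "drive_tool", "arguments": {"series": [[0.5, 0.25, 3, -0.3, 0.6], [0.5, 0.25, 6, -0.3, 0.6], [0.5, 0.25, 9, -0.3, 0.6], [0.5, 0.25, 11.5, -0.3, 0.6], [0.5, 0.25, 13, -0.3, 0.5], [0.5, 0.25, 13.7, -0.3, 0.42], [0.5, 0.25, 13.7, -0.3, 0.36], [0.5, 0.25, 13.7, -0.3, 0.36]]}}

```text
time_s: 16.32
tool_pos: [0.5658, 0.2535, 0.0636]
tool_rot: [180.0, -0.0, 74.7]
force: [1.1, -0.5, 0.3]
finger_gap: 0.361
finger_force: 0.0
```

Call:
{"name": "drive_tool", "arguments": {"series": [[0, 0, 0, 0, 0.34], [0, 0, 0, 0, 0.32], [0, 0, 0, 0, 0.3], [0, 0, 0, 0, 0.28], [0, 0, 0, 0, 0.2], [0, 0, 0, 0, 0.1], [0, 0, 0, 0, 0.1]]}}

```text
time_s: 16.9
tool_pos: [0.5659, 0.2538, 0.0644]
tool_rot: [179.9, -0.1, 74.7]
force: [-3.2, 1.6, 8.1]
finger_gap: 0.294
finger_force: 29.3
```

Call:
{"name": "drive_tool", "arguments": {"series": [[0, 0, -1, 0, 0.1], [0, 0, -2, 0, 0.1], [0, 0, -4, 0, 0.1], [0, 0, -7, 0, 0.1], [0, 0, -10, 0, 0.1], [0, 0, -11, 0, 0.1], [0, 0, -11, 0, 0.1]]}}

```text
time_s: 17.48
tool_pos: [0.5667, 0.2538, 0.1774]
tool_rot: [179.7, -0.2, 74.7]
force: [0.9, -0.1, -0.2]
finger_gap: 0.291
finger_force: 30.0
```

```bash
python3 -c "
from h import *
go(.5386,-.2439,.16,119.2)"
```

```text
cm [-48.75  10.45   1.63] turn -44.53 now [0.5667 0.2538 0.1774] [179.71  -0.19  74.67] t 17.4833
```

Call:
{"name": "drive_tool", "arguments": {"series": [[-3.5, 0.8, 0, 0, 0.1], [-7.5, 1.6, 0, -5, 0.1], [-11.5, 2.5, 0, -10, 0.1], [-15.5, 3.3, 0, -16, 0.1], [-19.5, 4.2, 0, -22, 0.1], [-23.5, 5, 0, -28, 0.1], [-27.5, 5.9, 0, -34, 0.1], [-31, 6.6, 0, -40, 0.1]]}}

```text
time_s: 18.15
tool_pos: [0.5465, -0.064, 0.1725]
tool_rot: [-180.0, -0.0, 114.8]
force: [0.8, 0.8, 0.3]
finger_gap: 0.294
finger_force: 30.0
```

```bash
python3 -c "
from h import *
go(.5386,-.2439,.16,119.2)"
```

```text
cm [-16.01  -8.25   1.25] turn -4.43 now [ 0.5465 -0.064   0.1725] [-1.7997e+02 -2.0000e-02  1.1477e+02] t 18.15
```

Call:
{"name": "drive_tool", "arguments": {"series": [[-3, -1.5, 0, -2, 0.1], [-6.5, -3.3, 0, -4.4, 0.1], [-10, -5.1, 0, -4.4, 0.1], [-13, -6.7, 0, -4.4, 0.1], [-15.5, -8, 0.6, -4.4, 0.1], [-16, -8.2, 1.2, -4.4, 0.1], [-16, -8.2, 1.2, -4.4, 0.1], [-16, -8.2, 1.2, -4.4, 0.1]]}}

```text
time_s: 18.82
tool_pos: [0.5386, -0.2411, 0.1602]
tool_rot: [-180.0, -0.1, 118.9]
force: [-0.2, -0.2, -0.5]
finger_gap: 0.293
finger_force: 30.0
```

Run:
```python
from wood import *
c=snap("wrist"); wood(c)
go(.5386,-.2439,.03,119.2)
```

```text
center [ 536.7 -240.8] size [ 56.1 115. ] ang 29.3 px [242. 160.]
cm [-0.29 -0.18 13.08] turn -0.29 now [ 0.5389 -0.2406  0.1608] [-1.7999e+02 -5.0000e-02  1.1891e+02] t 18.8667
```

Call:
{"name": "drive_tool", "arguments": {"series": [[-0.2, -0.2, 3, -0.3, 0.1], [-0.2, -0.2, 6, -0.3, 0.1], [-0.2, -0.2, 9, -0.3, 0.1], [-0.2, -0.2, 11, -0.3, 0.1], [-0.2, -0.2, 12.5, -0.3, 0.1], [-0.2, -0.2, 13.5, -0.3, 0.1], [-0.2, -0.2, 13.5, -0.3, 0.1], [-0.2, -0.2, 13.5, -0.3, 0.1]]}}

```text
time_s: 19.53
tool_pos: [0.5385, -0.2436, 0.0266]
tool_rot: [180.0, 0.0, 119.2]
force: [0.5, -0.7, -0.0]
finger_gap: 0.297
finger_force: 30.0
```

Call:
{"name": "drive_tool", "arguments": {"series": [[0, 0, 0.2, 0, 0.1], [0, 0, 0.35, 0, 0.1], [0, 0, 0.45, 0, 0.1], [0, 0, 0.45, 0, 0.1]]}}

```text
time_s: 19.87
tool_pos: [0.5383, -0.2443, 0.0218]
tool_rot: [180.0, 0.0, 119.2]
force: [-0.4, -1.0, -1.4]
finger_gap: 0.294
finger_force: 30.0
```

Call:
{"name": "drive_tool", "arguments": {"series": [[0, 0, 0, 0, 0.32], [0, 0, 0, 0, 0.36], [0, 0, 0, 0, 0.42], [0, 0, 0, 0, 0.45], [0, 0, 0, 0, 0.45]]}}

```text
time_s: 20.28
tool_pos: [0.5382, -0.2443, 0.0215]
tool_rot: [180.0, -0.0, 119.2]
force: [-0.3, 0.3, 0.2]
finger_gap: 0.452
finger_force: 0.0
```

Call:
{"name": "drive_tool", "arguments": {"series": [[0, 0, -2, 0, 0.45], [0, 0, -5, 0, 0.5], [0, 0, -9, 0, 0.6], [0, 0, -13, 0, 0.8], [0, 0, -17, 0, 1], [0, 0, -17, 0, 1]]}}

```text
time_s: 20.78
tool_pos: [0.5401, -0.2454, 0.2]
tool_rot: [179.7, 0.5, 119.2]
force: [1.0, -1.6, 1.5]
finger_gap: 0.989
finger_force: 0.0
```

Run:
```python
from h import *
c=snap("wrist"); s=snap("scene"); cv2.imwrite("pics/w10.png",c["im"]); cv2.imwrite("pics/s10.png",s["im"])
lab=cv2.cvtColor(c["im"],cv2.COLOR_BGR2LAB).astype(int)
q=proj(c,[(.5386,-.2439,.028)])[0]; print(q,lab[int(q[1]),int(q[0])])
m=((lab[...,1]>=131)&(lab[...,2]<=127)&(lab[...,0]>90)).astype(np.uint8); m=cv2.morphologyEx(m,cv2.MORPH_CLOSE,np.ones((5,5)))
for k in cv2.findContours(m,0,1)[0]:
    if cv2.contourArea(k)<200: continue
    P=onz(c,k[:,0].astype(float),.028)[:,:2]*1000; r=cv2.minAreaRect(P.astype(np.float32)); print(np.round(r[0],1),np.round(r[1],1),round(r[2],1))
go(.5386,.2,.2,74); go(.56,.25,.2,74.5)
```

```text
[251.70664279 166.86547286] [224 136 121]
[ 539.5 -245.2] [23.9 91. ] 29.2
cm [38.81 21.68 -0.74] turn 45.19 now [ 0.5387 -0.2446  0.1933] [1.7991e+02 1.6000e-01 1.1919e+02] t 20.8833
cm [42.13 25.98 -0.74] turn 44.69 now [ 0.5387 -0.2446  0.1933] [1.7991e+02 1.6000e-01 1.1919e+02] t 20.8833
```

Call:
{"name": "drive_tool", "arguments": {"series": [[3.5, 2.1, 0, 0, 1], [7, 4.3, 0, 5, 1], [10.5, 6.5, 0, 10, 1], [14, 8.7, 0, 16, 1], [17.5, 10.9, 0, 22, 1], [21, 13, 0, 28, 1], [24.5, 15.2, 0, 34, 1], [28, 17.3, 0, 40, 1]]}}

```text
time_s: 21.55
tool_pos: [0.5518, 0.0808, 0.1902]
tool_rot: [-179.9, 0.0, 79.3]
force: [1.9, -0.6, 1.3]
finger_gap: 1.0
finger_force: 0.0
```

Run:
```python
from h import *
go(.56,.24,.2,74.5)
```

```text
cm [15.8  -2.16 -0.98] turn 4.77 now [0.5518 0.0808 0.1902] [-1.7989e+02  1.0000e-02  7.9270e+01] t 21.55
```

Call:
{"name": "drive_tool", "arguments": {"series": [[3, -0.4, 0, 2, 1], [6.5, -0.9, 0, 4.8, 1], [10, -1.4, 0, 4.8, 1], [13, -1.8, 0, 4.8, 1], [15.2, -2.1, -0.6, 4.8, 1], [15.8, -2.2, -1, 4.8, 1], [15.8, -2.2, -1, 4.8, 1], [15.8, -2.2, -1, 4.8, 1]]}}

```text
time_s: 22.22
tool_pos: [0.5593, 0.2377, 0.2006]
tool_rot: [-179.9, 0.0, 74.8]
force: [0.1, -0.8, 0.5]
finger_gap: 0.998
finger_force: 0.0
```

Run:
```python
from h import *
import pickle
c=snap("wrist"); pickle.dump(c,open("w11.pkl","wb")); t=snap("top"); pickle.dump(t,open("t11.pkl","wb"))
q=proj(c,[(.563,.255,.046)])[0].astype(int); print(q, c["st"]["tool_pos"],c["st"]["tool_rot"])
x0,y0=q[0]-60,q[1]-45; a=cv2.resize(c["im"][y0:y0+90,x0:x0+120],(800,600),interpolation=cv2.INTER_CUBIC); print(x0,y0)
cv2.imwrite("pics/w11.png",a)
```

```text
[251 158] [0.55932485 0.2376879  0.20064263] [-1.79948212e+02  4.96366290e-02  7.47841566e+01]
191 113
```

View pics/w11.png

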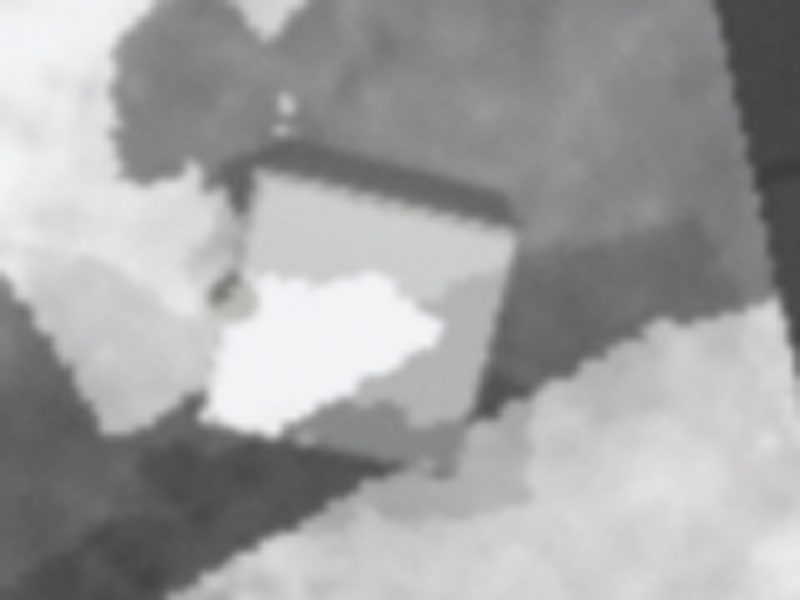

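The carton's top face has corners at about (258,165), (515,230), (462,475) and (203,420) in the crop. There is a small knob on its left side at (232,297), so I'll grip the other pair of faces.

Run:
```python
from h import *
import pickle
c=pickle.load(open("w11.pkl","rb"))
uv=np.array([(258,165),(515,230),(462,475),(203,420),(232,297)])*.15+[191,113]-.4
p=onz(c,uv,.046)[:,:2]; print(p.round(4)); q=p[:4]
print("centre",q.mean(0),[np.linalg.norm(q[i]-q[(i+1)%4]).round(4) for i in range(4)])
a=lambda d:np.degrees(np.arctan2(d[1],d[0]))
print("dir 0->1",a(q[1]-q[0]),a(q[2]-q[3])," dir 3->0",a(q[0]-q[3]),a(q[1]-q[2]))
t=pickle.load(open("t11.pkl","rb")); print(proj(t,[(*q.mean(0),.046)]))
go(*q.mean(0),.03,-29)
```

```text
[[0.546  0.2828]
 [0.5825 0.2622]
 [0.5639 0.2251]
 [0.5253 0.2454]
 [0.5359 0.2637]]
centre [0.55443481 0.25384421] [np.float64(0.0419), np.float64(0.0415), np.float64(0.0436), np.float64(0.0428)]
dir 0->1 -29.479493810148792 -27.749871528111484  dir 3->0 61.06464609224342 63.369870090440656
[[167.1377254  157.11688733]]
cm [ 1.51 -0.92 17.09] turn 103.71 now [0.5594 0.237  0.2009] [-1.7996e+02  4.0000e-02  7.4710e+01] t 22.3167
```

Call:
{"name": "drive_tool", "arguments": {"series": [[0.5, -0.3, 0, -7, 1], [1, -0.6, 0, -14, 1], [1.5, -0.9, 0, -21, 1], [1.5, -0.9, 0, -28, 1], [1.5, -0.9, 0, -35, 1], [1.5, -0.9, 0, -42, 1], [1.5, -0.9, 0, -49, 1], [1.5, -0.9, 0, -56, 1]]}}

```text
time_s: 22.98
tool_pos: [0.5549, 0.2537, 0.2012]
tool_rot: [-180.0, -0.0, 131.0]
force: [-0.1, 0.6, 0.3]
finger_gap: 1.001
finger_force: 0.0
```

Call:
{"name": "drive_tool", "arguments": {"series": [[0, 0, 0, -7, 1], [0, 0, 0, -14, 1], [0, 0, 0, -21, 1], [0, 0, 4, -21, 1], [0, 0, 7, -21, 1], [0, 0, 7, -21, 1], [0, 0, 7, -21, 1]]}}

```text
time_s: 23.57
tool_pos: [0.5544, 0.2539, 0.1309]
tool_rot: [-179.9, -0.1, 151.7]
force: [0.1, -0.1, 1.5]
finger_gap: 1.004
finger_force: 0.0
```

Run:
```python
from h import *
import pickle
c=snap("wrist"); pickle.dump(c,open("w12.pkl","wb"))
go(.5544,.2538,.03,151.7)
# brightness contrast along grip line: compare predicted corners with shift search on edge strength
g=cv2.GaussianBlur(cv2.cvtColor(c["im"],6),(3,3),0).astype(float)
G=np.hypot(cv2.Sobel(g,6,1,0),cv2.Sobel(g,6,0,1))
best=[]
for dx in range(-8,9):
  for dy in range(-8,9):
    for an in range(-34,-22,2):
      r=R.from_euler('z',an,degrees=True).as_matrix()
      k=np.linspace(-.022,.022,30); o=np.full(30,.022); z=np.full(30,.046)
      P=np.vstack([np.c_[k,o,z],np.c_[k,-o,z],np.c_[o,k,z],np.c_[-o,k,z]])@r.T+[.5544+dx/1e3,.2538+dy/1e3,0]
      u=proj(c,P); v=cv2.remap(np.minimum(G,150).astype(np.float32),u[:,:1].astype(np.float32),u[:,1:].astype(np.float32),1)
      best.append((v.mean(),dx,dy,an))
print(sorted(best)[-5:])
```

```text
cm [ 0.05 -0.09 10.27] turn -0.0 now [0.5552 0.2544 0.1327] [1.7999e+02 1.0000e-02 1.5170e+02] t 23.6167
[(np.float32(78.6571), -1, 0, -30), (np.float32(78.951775), -1, -1, -26), (np.float32(79.17983), -1, -1, -28), (np.float32(79.826546), -1, -2, -28), (np.float32(80.27506), -1, -2, -26)]
```

Edge matching agrees within 2 mm and 2°. Next I descend and grip.

Call:
{"name": "drive_tool", "arguments": {"series": [[0.1, -0.1, 3, 0, 1], [0.1, -0.1, 6, 0, 1], [0.1, -0.1, 8, 0, 1], [0.1, -0.1, 9.5, 0, 1], [0.1, -0.1, 10.1, 0, 1], [0.1, -0.1, 10.1, 0, 0.8], [0.1, -0.1, 10.1, 0, 0.65], [0.1, -0.1, 10.1, 0, 0.6]]}}

```text
time_s: 24.28
tool_pos: [0.5544, 0.2548, 0.0325]
tool_rot: [179.9, 0.1, 151.8]
force: [-0.8, -0.9, -0.1]
finger_gap: 0.613
finger_force: 0.0
```

Call:
{"name": "drive_tool", "arguments": {"series": [[0, 0, 0, 0, 0.57], [0, 0, 0, 0, 0.54], [0, 0, 0, 0, 0.51], [0, 0, 0, 0, 0.48], [0, 0, 0, 0, 0.4], [0, 0, 0, 0, 0.3], [0, 0, 0, 0, 0.3]]}}

```text
time_s: 24.87
tool_pos: [0.5538, 0.2547, 0.0316]
tool_rot: [180.0, 0.0, 151.8]
force: [-0.8, -1.2, 8.2]
finger_gap: 0.511
finger_force: 30.1
```

Call:
{"name": "drive_tool", "arguments": {"series": [[0, 0, -0.7, 0, 0.3], [0, 0, -1.5, 0, 0.3], [0, 0, -3, 0, 0.3], [0, 0, -5, 0, 0.3], [0, 0, -8, 0, 0.3], [0, 0, -8, 0, 0.3], [0, 0, -8, 0, 0.3]]}}

```text
time_s: 25.45
tool_pos: [0.5543, 0.2549, 0.113]
tool_rot: [179.8, 0.1, 151.8]
force: [-0.1, 0.1, -0.9]
finger_gap: 0.511
finger_force: 31.3
```

```bash
python3 -c "
from h import *
go(.4333,.1383,.11,190.9)"
```

```text
cm [  5.14 -16.     0.24] turn -39.14 now [0.5543 0.2549 0.113 ] [1.7984e+02 1.5000e-01 1.5176e+02] t 25.45
```

Call:
{"name": "drive_tool", "arguments": {"series": [[0.8, -2.4, 0, -6, 0.3], [1.6, -5, 0, -13, 0.3], [2.5, -8, 0, -20, 0.3], [3.5, -11, 0, -27, 0.3], [4.4, -14, 0, -34, 0.3], [5.1, -16, 0.2, -39, 0.3], [5.1, -16, 0.2, -39.1, 0.3], [5.1, -16, 0.2, -39.1, 0.3]]}}

```text
time_s: 26.12
tool_pos: [0.4322, 0.1373, 0.1085]
tool_rot: [180.0, 0.0, -169.2]
force: [0.7, -0.4, 0.4]
finger_gap: 0.51
finger_force: 31.3
```

```bash
python3 -c "
from h import *
go(.4333,.1383,.035,190.9)"
```

```text
cm [-0.12  0.08  7.35] turn -0.12 now [0.4322 0.1373 0.1085] [ 179.99    0.   -169.22] t 26.1167
```

Call:
{"name": "drive_tool", "arguments": {"series": [[0, 0, 2, 0, 0.3], [0, 0, 4, 0, 0.3], [0, 0, 5.5, 0, 0.3], [0, 0, 6.5, 0, 0.3], [0, 0, 7, 0, 0.3], [0, 0, 7, 0, 0.3]]}}

```text
time_s: 26.62
tool_pos: [0.4326, 0.138, 0.0376]
tool_rot: [180.0, -0.1, -169.2]
force: [-0.3, -0.6, -1.3]
finger_gap: 0.514
finger_force: 31.3
```

Call:
{"name": "drive_tool", "arguments": {"series": [[0, 0, 0.15, 0, 0.3], [0, 0, 0.25, 0, 0.3], [0, 0, 0.25, 0, 0.3]]}}

```text
time_s: 26.87
tool_pos: [0.4332, 0.1379, 0.0365]
tool_rot: [180.0, 0.0, -169.1]
force: [-0.5, -0.6, -1.5]
finger_gap: 0.512
finger_force: 31.3
```

Call:
{"name": "drive_tool", "arguments": {"series": [[0, 0, 0, 0, 0.54], [0, 0, 0, 0, 0.6], [0, 0, 0, 0, 0.7], [0, 0, 0, 0, 0.8], [0, 0, 0, 0, 0.8], [0, 0, 0, 0, 0.8]]}}

```text
time_s: 27.37
tool_pos: [0.4328, 0.1378, 0.0361]
tool_rot: [180.0, 0.0, -169.1]
force: [-1.0, -0.2, -0.1]
finger_gap: 0.803
finger_force: 0.0
```

Call:
{"name": "drive_tool", "arguments": {"series": [[0, 0, -2, 0, 0.8], [0, 0, -5, 0, 0.8], [0, 0, -9, 0, 0.8], [0, 0, -13, 0, 0.8], [0, 0, -17, 0, 0.8], [0, 0, -17, 0, 0.8], [0, 0, -17, 0, 0.8]]}}

```text
time_s: 27.95
tool_pos: [0.4336, 0.1379, 0.2081]
tool_rot: [-180.0, 0.2, -169.1]
force: [-0.4, 0.3, -0.9]
finger_gap: 0.801
finger_force: 0.0
```

Run:
```python
from h import *
c=snap("wrist"); s=snap("scene"); st=c["st"]; print(st["force"],st["tool_pos"])
# carton edge match in the tray
g=cv2.GaussianBlur(cv2.cvtColor(c["im"],6),(3,3),0).astype(float)
hsv=cv2.cvtColor(c["im"],cv2.COLOR_BGR2HSV)
m=((hsv[...,1]<40)&(hsv[...,2]>110)).astype(np.uint8)
q=proj(c,[(.433,.138,.049)])[0].astype(int); print(q,hsv[q[1],q[0]])
G=np.hypot(cv2.Sobel(g,6,1,0),cv2.Sobel(g,6,0,1)); best=[]
for z in (.049,.055):
 for dx in range(-8,9):
  for dy in range(-8,9):
    for an in range(4,18,2):
      r=R.from_euler('z',an,degrees=True).as_matrix(); k=np.linspace(-.022,.022,30); o=np.full(30,.022); zz=np.full(30,z)
      P=np.vstack([np.c_[k,o,zz],np.c_[k,-o,zz],np.c_[o,k,zz],np.c_[-o,k,zz]])@r.T+[.433+dx/1e3,.138+dy/1e3,0]
      u=proj(c,P).astype(np.float32); best.append((cv2.remap(np.minimum(G,200).astype(np.float32),u[:,:1],u[:,1:],1).mean(),z,dx,dy,an))
print(sorted(best)[-4:])
def crop(x,y,z):
    q=proj(s,[(x,y,z)])[0].astype(int); return cv2.resize(s["im"][q[1]-30:q[1]+30,q[0]-30:q[0]+30],(260,260),interpolation=cv2.INTER_CUBIC)
pan=np.vstack([np.hstack([crop(.433,.138,.02),crop(.39,.302,.05),crop(.556,.0165,.02)]),np.hstack([crop(.539,-.244,.02),crop(.403,-.146,.02),cv2.resize(c["im"],(260,260))])])
cv2.imwrite("pics/final.png",pan)
```

```text
[-0.43449143  0.28814766 -0.90785634] [0.4335866  0.13791461 0.20809615]
[254 171] [ 80   5 148]
[(np.float32(105.73225), 0.049, 0, 1, 8), (np.float32(107.856834), 0.049, 0, 1, 12), (np.float32(108.0793), 0.049, 1, 1, 10), (np.float32(109.13542), 0.049, 0, 1, 10)]
```

```bash
python3 -c "
from bench import ticket
print(ticket.finish_job())"
```

```text
the job is handed in; nothing more can be done
None
```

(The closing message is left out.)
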